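# Stand a bare angle bracket upright on the spray stand

### The job

Set up the bare metal angle bracket that lies on its long leg on the support rack for spraying: stand it upright on its short leg in the middle of the wire-mesh spray stand and let go of it, without dropping or toppling it. Then, with the fingertips, press lightly (a few newtons) straight down on its top end to check that it stands firm, and leave it standing there by itself. Leave everything else where it is.

Things in the scene. Friction and masses are not known exactly. Their poses are not given: they have to be found in the camera images.
- bracket: bare aluminium L bracket with screw holes, 0.13-0.27 kg, legs 32 mm wide (along y) and 12 mm thick. Origin: middle of the sole (outer face of the short leg). z runs up the long leg (z 0 to 150 mm, x -20 to -8 mm); x points to the toe (short leg: x -20 to 20, z 0 to 12 mm). Starts across the rack bars on its long leg: z level, roughly toward the robot; x up, short leg up at the far end
- bracket_top (a point): middle of the end face of the bracket's long leg (12 x 32 mm), at x -14, y 0, z 150 mm in the bracket's frame, same axes; its top when it stands. Standing on its sole, its centre of mass is about 64 mm up and 9 mm in from the back (heel) edge: it falls backward if it leans more than about 8 degrees
- mesh_middle (a point): middle of the top of the square wire-mesh spray stand (mesh 240 x 240 mm, level, rigid; its top about 60 mm above the bench); z up. The stand is fixed, its yaw varies
- stand: the fixed spray stand itself: square wire mesh 240 x 240 mm on a dark round turntable. Origin on the bench under its middle, x and y along the mesh's sides
- rack: fixed support rack: two level bars 10 mm wide, 260 mm long, along its y, at x -52 and +52 mm, tops 45 mm above the bench, end frames at y -122 and +122 mm, open between and under the bars down to the bench. Origin on the bench under its middle. The bracket's long leg lies roughly along the rack's x, its sole 66 to 90 mm to the far side (+x) of the middle
- strap: bystander: straight aluminium flat bar 150 x 30 x 8 mm lying across the rack bars beside the bracket (about 110 mm from it, centre line to centre line). Origin under one end, it extends 150 mm along its -x, toward the robot
- pyramid: bystander: small white ceramic test pyramid, 36 mm high, base about 35 to 50 mm across, near a corner of the mesh, about 120 mm from its middle. Origin under its middle
- small_angle: bystander: small equal-legged aluminium angle, 50 x 30 x 50 mm high, on the bench between the rack and the stand, near the robot. Origin under the middle of its lower leg
- jar: bystander: glass jar, 64 mm diameter, 75 mm high, on the far part of the bench. Origin under its middle
- mix_cup: bystander: white mixing cup, 72 mm diameter, 85 mm high, on the far part of the bench. Origin under its middle
Things that resemble listed ones, but are neither listed nor needed, are in the scene too. Leave any blue or yellow look-alike of the bracket alone.

How it is judged (in metres and radians):
On the way, in this order (a step that is already met when the one before it is completed fails the run):
1. the bracket stands free on its short leg in the middle of the mesh, let go and still (horizontal distance between bracket and mesh_middle below 0.03 m and angle between bracket's own z axis and vertical below 0.06 rad and z of bracket in the frame of mesh_middle between -0.006 and 0.006 m and contact force between the fingers and bracket below 0.05 N and linear speed of bracket below 0.03 m/s and angular speed of bracket below 0.2 rad/s), for 0.4 s.
2. the fingertips press on its top end from above, with at least 1 N, and it stays upright (horizontal distance between bracket and mesh_middle below 0.03 m and angle between bracket's own z axis and vertical below 0.06 rad and z of bracket in the frame of mesh_middle between -0.006 and 0.006 m and contact force between the fingers and bracket above 1 N and z of the grasp point in the frame of bracket above 0.15 m), for 0.1 s.
At the end, for the whole second after the job is handed in: the bracket stands by itself on its sole on the mesh, sole middle within 30 mm of the mesh's middle and within 6 mm of its height, upright within 0.06 rad (3.4 degrees), untouched and at rest (all of step 1).
It fails at once if the bracket is dropped or topples: it moves faster than 0.4 m/s or turns faster than 2 rad/s while the fingers do not touch it (contact force between the fingers and bracket below 0.05 N and (linear speed of bracket above 0.4 m/s or angular speed of bracket above 2 rad/s)).
It fails at once if the upright bracket is pressed onto the mesh with more than 40 N (angle between bracket's own z axis and vertical below 0.3 rad and contact force between bracket and stand above 40 N).
It fails at once if a bystander (strap, pyramid, small angle, jar or cup) is moved by more than 30 mm (distance of any of strap, pyramid, small_angle, jar, mix_cup from where it was at the start of the episode above 0.03 m).
It also fails if it takes over 58 s, if anything falls off the work surface, if the arm or the gripper's body presses on something with over 40 N, if the wrist force passes 120 N, or if a joint passes its speed limit or range.

### The arm

A 6-joint arm with a two-finger parallel gripper is mounted at the origin on the work surface. World frame = base frame: x ahead of the robot, y to its left, z up, the work surface at z = 0. Lengths are in m, angles in degrees, forces in N, time in s.
With the tool pointing down it reaches from about 0.3 to 0.75 m from the base axis. Payload 8.5 kg.
Tool frame: the origin (TCP) lies midway between the tips of the shut fingers; the grasp point (between the pads) lies 19 mm behind it (env.hold_point_z is the distance from the TCP to the grasp point, in m); z points along the fingers, y is the line along which they close (so a half turn about z gives the same grasp; the last joint's range is limited). The gripper opens to 85 mm and grips with 20 to 120 N. Pads are 22 mm wide; open, the fingers measure 114 mm over their backs; the gripper's body (76 mm by 85 mm) begins 54 mm behind the grasp point. The pads swing forward as they close: fully open they stand 13 mm farther back than shut.
Start: joints at [-78.799, 21.807, 74.336, -0, 83.858, -12.336], TCP at [0.22, -0.504, 0.231] pointing down, gripper open.
Joint ranges: [-178.18, 178.18], [-50.72, 133.34], [12.68, 142.11], [-81.47, 261.47], [9.98, 163.14], [-165.26, 165.26]. Speed limits (degrees/s): [136.94, 136.94, 180, 180, 180, 180].

### API

Orientations are given as a 3x3 rotation matrix whose columns are the frame's x, y, z axes.
In Python, from rig import observe, get_image, camera_info, env gives the robot as it stands.
- The arm moves only by the tool drive_tool, never from a script. Its arguments are lists of equal length, an entry for each row: "offset": the shift along the tool's x, y, z in units of 40 mm (1.0 is 40 mm), a list of three; "turn": the turn, a rotation vector about the tool's x, y, z in units of 6 degrees (1.0 is 6 degrees), a list of three; "hand": the opening, from 0 (shut) to 1 (fully open). A call has exactly 10 rows; each row shifts and turns the commanded pose from where the row before left it, along the tool's axes as they then stand; what a row does not reach is not made up. A row lasts 1/8 s, in which the tool goes at most 62.5 mm and 10.7 degrees, less where a joint would pass 70% of its speed; a pose out of reach is approached as far as the arm can. A call is refused whole if a number of a shift passes 1 or a number of a turn 1, either way. A call with a gripper value outside its range is refused whole. The fingers move at their own pace and stop on an object; "newtons" is the grip in N (left out, the last holds). Time passes only in rows, so rows that do not move let the fingers close, or fill a call up. It gives the time, the measured TCP pose, the force, the opening and the grip force at its end, in the units of the state.
- observe(): the state, without advancing time (a new reading comes with each control period).
- get_image(name): name is "scene" or "top"; returns the picture (400x640x3 uint8, blue, green, red); there is no depth.
- camera_info(name): a dict with "fx", "fy", "cx", "cy" (pixels), "world_to_cam" (4x4, takes a point from world to camera coordinates). Camera axes: x right, y down, z forward; pixel columns grow to the right and rows downward; lengths in m; the calibration is good to about 2 mm. A picture is of the moment at which its call begins. camera_info takes no time and is no camera call.
- env.close_job(): hands the job in; it is judged then, once.
The state is a dict: "time_s": time; "q": joint angles; "qvel": joint speeds; "joint_efforts": joint torques, N m; "position": TCP position; "tool_rot": TCP orientation; "ft_force": force on the tool from outside, world axes, zero at the start; "wrist_torque": the same for the moment, N m; "grip_width": finger opening in m; "gripper_force": force on a finger pad.
Only numpy, scipy, OpenCV 4.12 (cv2) and the standard library are available. Lean on these libraries where they do the work, as an engineer would, in place of code of your own. Each camera call takes 0.05 s, during which the arm holds its last target. There are 200 camera calls.

## Working session

There is one attempt and no reset: what is moved stays moved. The work goes in short steps, Python scripts to look and compute and a tool call to move; the robot and the scene stay as the last step left them, time stands still between calls to the robot, and variables do not carry over. Pictures are saved under pics/ and viewed, at most 10 in all, crops included, and the job is handed in when it is done.

Besides the shell and the picture viewer there is one more tool, called after ">>>" as a command line: name --argument value ..., lists and objects as JSON in quotes. drive_tool: Moves the arm, as the interface text tells. Its arguments: {"type":"object","properties":{"offset":{"type":"array"},"turn":{"type":"array"},"hand":{"type":"array"},"newtons":{"type":"number"}},"required":["offset","turn","hand"]}

```bash
mkdir -p pics; ls
python3 - <<'E'
from rig import *
import cv2,numpy as np
for n in("scene","top"):
    im=get_image(n);cv2.imwrite(f"pics/{n}0.png",im)
    c=camera_info(n);print(n,c["fx"],c["cx"],c["cy"]);print(np.round(c["world_to_cam"],3).tolist())
print(env.hold_point_z,observe()["time_s"])
E
```

```text
pics
scene 460.7079279170751 318.1886748164269 202.28673094697206
[[0.407, 0.913, -0.001, -0.276], [0.572, -0.257, -0.779, -0.197], [-0.712, 0.316, -0.627, 1.716], [0.0, 0.0, 0.0, 1.0]]
top 481.9637879042435 316.61496913768707 194.9907867885501
[[0.067, -0.998, 0.004, 0.073], [-0.972, -0.067, -0.223, 0.518], [0.223, 0.011, -0.975, 1.31], [0.0, 0.0, 0.0, 1.0]]
0.0187 0.1
```

View pics/scene0.png

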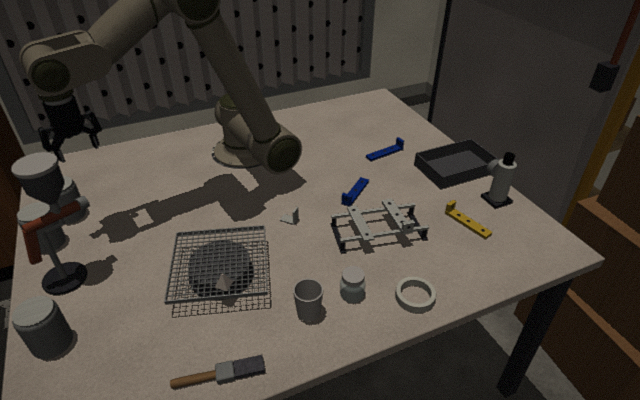

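View pics/top0.png

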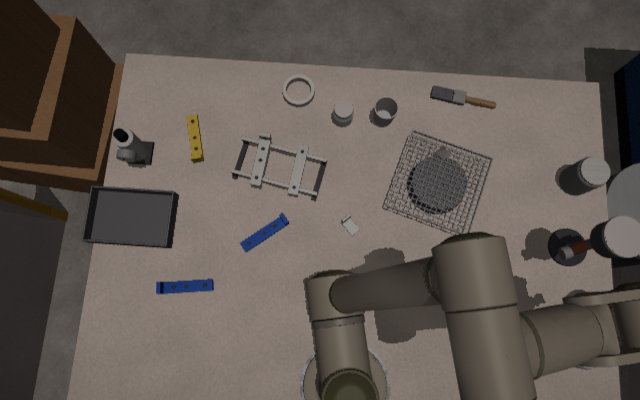

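The rack is at about (280,165) in top and (380,225) in scene. It carries two bare metal parts: A at top (261,160) and B at top (299,170). The blue and yellow L-parts are look-alikes. I'll enlarge the crops to tell A from B.

Run:
```python
import cv2,numpy as np
s=cv2.imread("pics/scene0.png");t=cv2.imread("pics/top0.png")
a=cv2.resize(s[190:260,320:440],None,fx=6.6,fy=6.6,interpolation=cv2.INTER_CUBIC)
a=cv2.convertScaleAbs(a,alpha=1.3)
cv2.imwrite("pics/c1.png",a)
b=cv2.resize(t[125:205,225:335],None,fx=7,fy=7,interpolation=cv2.INTER_CUBIC);cv2.imwrite("pics/c2.png",b)
b=cv2.resize(t[120:240,375:500],None,fx=5,fy=5,interpolation=cv2.INTER_CUBIC)
a=cv2.resize(s[220:320,160:280],None,fx=5,fy=5,interpolation=cv2.INTER_CUBIC)
```

```text
(no output)
```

View pics/c1.png

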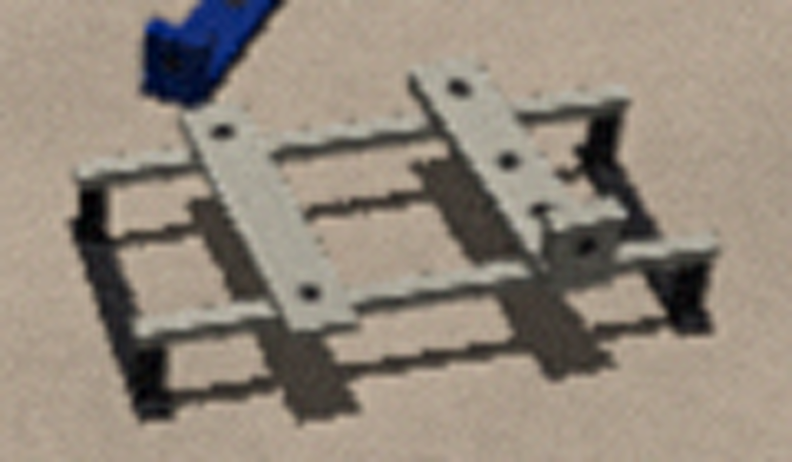

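View pics/c2.png

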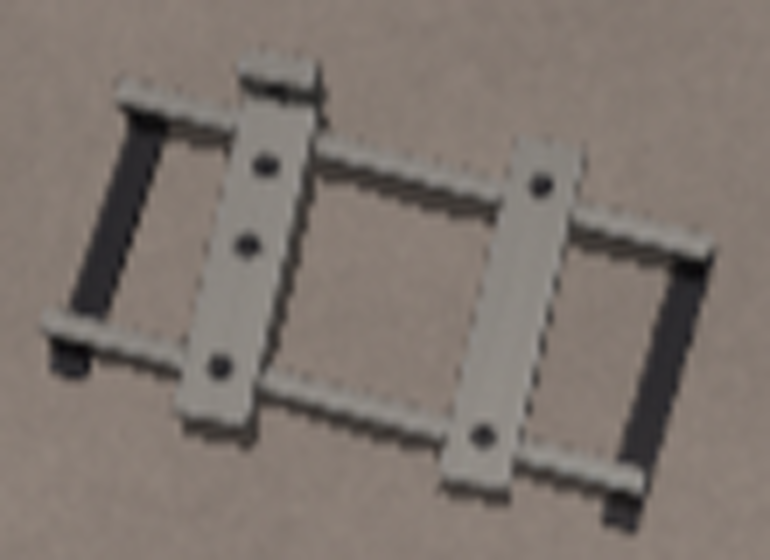

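Top picture: A at (261,160), which is scene (400,220), has the short leg standing up at its far end (top (264,135), scene (408,226)) and three holes. B is flat with two holes, so it is the strap. **A is the bracket.** Next I'll triangulate its holes and corners, and enlarge the mesh.

```bash
cat > h.py <<'E'
import numpy as np,cv2
from rig import camera_info
C={n:camera_info(n) for n in("scene","top")}
def ray(n,p):
    c=C[n];T=np.array(c["world_to_cam"]);R=T[:3,:3]
    d=R.T@np.array([(p[0]-c["cx"])/c["fx"],(p[1]-c["cy"])/c["fy"],1]);return -R.T@T[:3,3],d/np.linalg.norm(d)
def plane(n,p,z):
    o,d=ray(n,p);return o+d*(z-o[2])/d[2]
def tri(ps,pt):
    P=[np.diag([1,1,1.])for _ in 0*[0]];M=[];
    for n in("scene","top"):
        c=C[n];M.append(np.array([[c["fx"],0,c["cx"]],[0,c["fy"],c["cy"]],[0,0,1]])@np.array(c["world_to_cam"])[:3])
    X=cv2.triangulatePoints(M[0],M[1],np.float64(ps).reshape(2,1),np.float64(pt).reshape(2,1)).ravel();X=X[:3]/X[3]
    e=[]
    for m,p in zip(M,(ps,pt)):
        u=m@np.append(X,1);e.append(np.round(u[:2]/u[2]-p,1).tolist())
    return X,e
E
sed -i '/P=\[np.diag/s/P=.*M=\[\];/M=[]/' h.py
python3 - <<'E'
from h import *
np.set_printoptions(precision=4,suppress=True)
S=lambda x,y:((x+.5)/6.6-.5+320,(y+.5)/6.6-.5+190)
T=lambda x,y:((x+.5)/7-.5+225,(y+.5)/7-.5+125)
for nm,a,b in[("h1",(459,87),(221,367)),("h2",(508,160),(248,244)),("h3",(540,208),(266,166)),
 ("endL",(411,76),(250,415)),("endR",(478,63),(180,400)),("strap h1",(222,131),(484,435)),("strap h2",(310,292),(541,185)),
 ("tipL",(545,222),(318,66)),("tipR",(622,208),(243,57)),]:
    X,e=tri(S(*a),T(*b));print(nm,X,e)
for nm,b in[("h1",(221,367)),("h2",(248,244)),("h3",(266,166)),("endL",(250,415)),("endR",(180,400))]:print(nm,plane("top",T(*b),.057))
print("rack bars", [plane("top",T(*b),.045) for b in[(122,92),(712,247),(47,323),(640,480)]])
s=cv2.imread("pics/scene0.png");t=cv2.imread("pics/top0.png")
a=cv2.resize(t[120:240,375:500],(500,480),interpolation=cv2.INTER_CUBIC)
b=cv2.resize(s[220:320,160:280],(576,480),interpolation=cv2.INTER_CUBIC)
cv2.imwrite("pics/m_t.png",cv2.convertScaleAbs(a,alpha=1.5));cv2.imwrite("pics/m_s.png",cv2.convertScaleAbs(b,alpha=1.5))
E
```

```text
h1 [0.5536 0.2859 0.0577] [[-0.6, 0.1], [-0.5, -0.3]]
h2 [0.6065 0.2796 0.0577] [[-0.5, 0.1], [-0.4, -0.2]]
h3 [0.6404 0.275  0.0584] [[-0.4, 0.1], [-0.3, -0.2]]
endL [0.5348 0.2724 0.0549] [[-0.5, 0.1], [-0.4, -0.2]]
endR [0.5397 0.3029 0.0557] [[-1.0, 0.2], [-0.9, -0.5]]
strap h1 [0.5332 0.1764 0.0537] [[-0.5, 0.1], [-0.4, -0.2]]
strap h2 [0.6418 0.1613 0.0533] [[-0.6, 0.1], [-0.5, -0.3]]
tipL [0.675  0.2532 0.0864] [[-0.1, 0.0], [-0.1, -0.0]]
tipR [0.6785 0.2863 0.0844] [[-0.9, 0.2], [-0.7, -0.4]]
h1 [0.553  0.2846 0.057 ]
h2 [0.6061 0.2785 0.057 ]
h3 [0.6403 0.2742 0.057 ]
endL [0.5337 0.2709 0.057 ]
endR [0.538 0.3   0.057]
rack bars [array([0.6726, 0.3393, 0.045 ]), array([0.6217, 0.0872, 0.045 ]), array([0.57 , 0.36 , 0.045]), array([0.5202, 0.1104, 0.045 ])]
```

View pics/m_t.png

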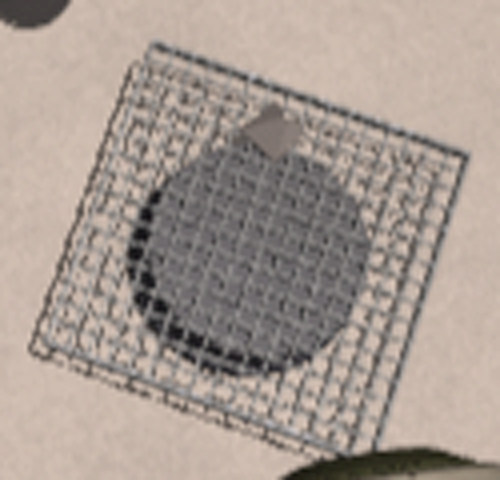

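View pics/m_s.png

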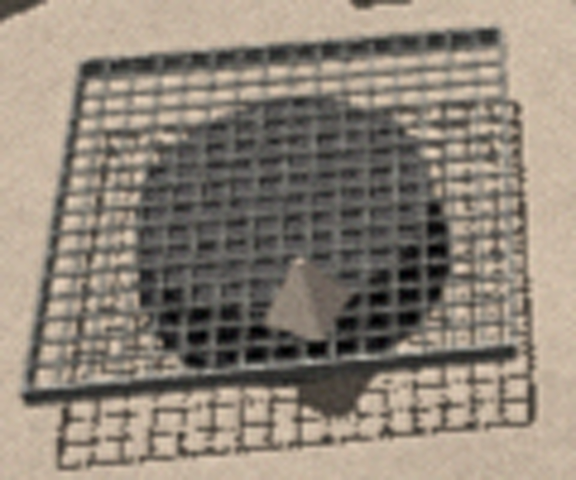

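The top crop shows the mesh corners at about (152,45), (468,155) and (48,340), with its shadow offset to the left. The scene crop shows the four mesh corners at (85,66), (498,33), (513,350) and (28,395), and the pyramid apex at (300,260). I'll turn these into positions.

```bash
cat > m.py <<'E'
from h import *
np.set_printoptions(precision=4,suppress=True)
S=lambda x,y:((x+.5)/4.8-.5+160,(y+.5)/4.8-.5+220)
T=lambda x,y:((x+.5)/4-.5+375,(y+.5)/4-.5+120)
for nm,a,b in[("FL",(513,350),(152,45)),("FR",(28,393),(468,155)),("NL",(498,33),(48,340)),("pyr",(300,260),(273,104))]:
    X,e=tri(S(*a),T(*b));print(nm,X,e)
Q=[plane("scene",S(*a),.058)[:2] for a in[(513,350),(28,393),(85,66),(498,33)]]
Q=np.array(Q);print(Q,Q.mean(0),np.linalg.norm(Q-np.roll(Q,1,0),axis=1))
d1=Q[0]-Q[2];d2=Q[1]-Q[3]
t=np.linalg.solve(np.c_[d1,-d2],Q[3]-Q[2]);print("diag cross",Q[2]+t[0]*d1)
for a,b in((1,0),(2,3),(2,1),(3,0)):
    v=Q[b]-Q[a];print(np.degrees(np.arctan2(v[1],v[0])))
Q=np.array([plane("top",T(*a),.058)[:2] for a in[(152,45),(468,155),(48,340)]]);print(Q,"mid",(Q[1]+Q[2])/2)
E
python3 m.py
```

```text
FL [ 0.726  -0.1596  0.0528] [[-0.5, 0.0], [-0.4, -0.1]]
FR [ 0.6561 -0.3886  0.0562] [[-1.0, -0.1], [-0.8, -0.2]]
NL [ 0.4984 -0.0904  0.0558] [[-0.5, 0.0], [-0.5, -0.2]]
pyr [ 0.6686 -0.2421  0.0988] [[1.8, 0.0], [1.4, 0.4]]
[[ 0.7308 -0.1595]
 [ 0.659  -0.3863]
 [ 0.4313 -0.3157]
 [ 0.5014 -0.0896]] [ 0.5806 -0.2378] [0.2398 0.2379 0.2384 0.2368]
diag cross [ 0.5802 -0.238 ]
72.44459204244554
72.7666280923872
-17.213622750008074
-16.951880337849172
[[ 0.7236 -0.1598]
 [ 0.6551 -0.3901]
 [ 0.4975 -0.0914]] mid [ 0.5763 -0.2407]
```

Run:
```python
from rig import *
import numpy as np
s=observe();R=np.array(s["tool_rot"]);print(R.round(3).tolist(),s["position"],s["grip_width"],s["ft_force"])
d=np.array([.42,-.02,.25])-s["position"];print((R.T@d/.04).round(2))
```

```text
[[0.917, 0.399, -0.0], [0.399, -0.917, 0.001], [0.0, -0.001, -1.0]] [ 0.21958478 -0.5039801   0.23079091] 0.0850237221889411 [-0.59411857  0.31470249  0.21917513]
[ 9.43 -9.09 -0.47]
```

>>> drive_tool --offset '[[0.95,-0.9,-0.05],[0.95,-0.9,-0.05],[0.95,-0.9,-0.05],[0.95,-0.9,-0.05],[0.95,-0.9,-0.05],[0.95,-0.9,-0.05],[0.95,-0.9,-0.05],[0.95,-0.9,-0.05],[0.95,-0.9,-0.05],[0.95,-0.9,-0.05]]' --turn '[[0,0,0],[0,0,0],[0,0,0],[0,0,0],[0,0,0],[0,0,0],[0,0,0],[0,0,0],[0,0,0],[0,0,0]]' --hand '[1,1,1,1,1,1,1,1,1,1]'

```text
time_s: 1.35
position: [0.4246, -0.0207, 0.2513]
tool_rot: [[0.917, 0.399, -0.0], [0.399, -0.917, 0.0], [-0.0, -0.0, -1.0]]
ft_force: [0.0, -1.2, 0.4]
grip_width: 0.0854
gripper_force: 0.0
```

```bash
cat > st.py <<'E'
from rig import observe
import numpy as np,json,sys
from scipy.spatial.transform import Rotation as Ro
np.set_printoptions(precision=4,suppress=True)
s=observe();R=np.array(s["tool_rot"]);p=np.array(s["position"])
if __name__=="__main__":
    print(s["time_s"],np.round(s["q"],1),p,R.round(3).tolist(),s["grip_width"],s["gripper_force"],np.round(s["ft_force"],1))
    open("log.txt","a").write(json.dumps([np.array(s["q"]).tolist(),p.tolist(),R.tolist()])+"\n")
E
python3 st.py
python3 - <<'E'
from st import *
d=np.array([.56,.28,.25])-p;print((R.T@d/.04).round(2))
E
```

```text
1.35 [-18.8   8.2  90.2  -0.   81.6  47.6] [ 0.4246 -0.0207  0.2513] [[0.917, 0.399, -0.0], [0.399, -0.917, 0.0], [-0.0, -0.0, -1.0]] 0.08544492388613613 0.0 [ 0.  -1.2  0.4]
[ 6.11 -5.54  0.03]
```

```bash
cat > plan.py <<'E'
from st import *
def plan(pt,Rt,n=10,p0=None,R0=None):
    "rows (offset,turn) from the present pose to pt,Rt, n rows; prints rounded rows and the end they give"
    P=p if p0 is None else p0; A=R if R0 is None else R0
    P0=P.copy();rv=Ro.from_matrix(A.T@Rt).as_rotvec();A0=A
    off=[];tr=[]
    for i in range(1,n+1):
        Pn=P0+(pt-P0)*i/n
        o=(A.T@(Pn-P)/.04).round(2);t=(np.degrees(rv)/6/n).round(2)
        off.append(o.tolist());tr.append(t.tolist());P=P+A@o*.04;A=A@Ro.from_rotvec(np.radians(6*t)).as_matrix()
    print("offset",off);print("turn",tr);print("end",P,"err mm",((P-pt)*1000).round(1),"deg",np.degrees(np.linalg.norm(Ro.from_matrix(A.T@Rt).as_rotvec())).round(2))
    return P,A
def Rgrasp(yaw,th):
    "tool z: th from straight down toward horizontal direction yaw; tool y horizontal"
    a,t=np.radians([yaw,th]);f=np.array([np.cos(a),np.sin(a),0]);z=np.sin(t)*f-np.cos(t)*np.array([0,0,1.])
    x=np.cos(t)*f+np.sin(t)*np.array([0,0,1.]);return np.c_[x,np.cross(z,x),z]
E
python3 - <<'E'
from plan import *
Rg=Rgrasp(-7.5,30);g=np.array([.610,.2785,.050])+Rg[:,2]*.022
print("grasp tcp",g);plan(g-Rg[:,2]*.13,Rg)
E
```

```text
grasp tcp [0.6209 0.2771 0.0309]
offset [[0.61, -0.57, 0.27], [0.56, -0.61, 0.29], [0.51, -0.63, 0.31], [0.47, -0.67, 0.32], [0.4, -0.7, 0.34], [0.36, -0.72, 0.35], [0.29, -0.75, 0.35], [0.24, -0.76, 0.35], [0.18, -0.79, 0.36], [0.12, -0.79, 0.35]]
turn [[-0.14, 0.49, 0.51], [-0.14, 0.49, 0.51], [-0.14, 0.49, 0.51], [-0.14, 0.49, 0.51], [-0.14, 0.49, 0.51], [-0.14, 0.49, 0.51], [-0.14, 0.49, 0.51], [-0.14, 0.49, 0.51], [-0.14, 0.49, 0.51], [-0.14, 0.49, 0.51]]
end [0.5565 0.2855 0.1435] err mm [ 0.1 -0.  -0. ] deg 0.41
```

>>> drive_tool --offset '[[0.61,-0.57,0.27],[0.56,-0.61,0.29],[0.51,-0.63,0.31],[0.47,-0.67,0.32],[0.4,-0.7,0.34],[0.36,-0.72,0.35],[0.29,-0.75,0.35],[0.24,-0.76,0.35],[0.18,-0.79,0.36],[0.12,-0.79,0.35]]' --turn '[[-0.14,0.49,0.51],[-0.14,0.49,0.51],[-0.14,0.49,0.51],[-0.14,0.49,0.51],[-0.14,0.49,0.51],[-0.14,0.49,0.51],[-0.14,0.49,0.51],[-0.14,0.49,0.51],[-0.14,0.49,0.51],[-0.14,0.49,0.51]]' --hand '[1,1,1,1,1,1,1,1,1,1]'

```text
time_s: 2.6
position: [0.5564, 0.2849, 0.1429]
tool_rot: [[0.856, -0.138, 0.499], [-0.118, -0.99, -0.071], [0.504, 0.002, -0.864]]
ft_force: [1.3, -0.2, -0.2]
grip_width: 0.0853
gripper_force: 0.0
```

```bash
python3 st.py
cat > kin.py <<'E'
import numpy as np,json
from scipy.spatial.transform import Rotation as Ro
from scipy.optimize import least_squares
D=[json.loads(l) for l in open("log.txt")]
D.append([[-78.799,21.807,74.336,0,83.858,-12.336],[.2196,-.504,.2308],[[.917,.399,0],[.399,-.917,0],[0,0,-1]]])
def fk(q,k,s4=1,s6=1):
    rz=lambda a:Ro.from_euler("z",a,degrees=True);ry=lambda a:Ro.from_euler("y",a,degrees=True)
    A=rz(q[0]);B=A*ry(q[1]);C=A*ry(q[1]+q[2]);E=C*rz(s4*q[3])*ry(q[4])*rz(s6*q[5]+90)
    return A.apply([k[0],k[1],k[2]])+B.apply([0,0,k[3]])+C.apply([k[6],0,k[4]])+E.apply([0,0,k[5]]),E.as_matrix()
def fit():
    k0=np.array([0,.118,.35,.45,.4,.25,0])
    f=lambda k:np.concatenate([fk(q,k)[0]-p for q,p,_ in D]+[.01*(k-k0)])
    return least_squares(f,k0)
if __name__=="__main__":
    for s4 in(1,-1):
        for s6 in (1,-1):print(s4,s6,[np.degrees(np.linalg.norm(Ro.from_matrix(fk(q,np.zeros(7),s4,s6)[1].T@np.array(R)).as_rotvec())).round(1) for q,p,R in D])
    r=fit();print(r.x.round(4),[np.round((fk(q,r.x)[0]-p)*1000,1).tolist() for q,p,_ in D])
E
python3 kin.py
```

```text
2.6 [ 22.4  26.5  89.2 -23.5  39.9 135.1] [0.5564 0.2849 0.1429] [[0.856, -0.138, 0.499], [-0.118, -0.99, -0.071], [0.504, 0.002, -0.864]] 0.08534226507086291 0.0 [ 1.3 -0.2 -0.2]
1 1 [np.float64(0.0), np.float64(0.0), np.float64(0.0)]
1 -1 [np.float64(95.3), np.float64(89.7), np.float64(24.6)]
-1 1 [np.float64(0.0), np.float64(46.9), np.float64(0.0)]
-1 -1 [np.float64(95.3), np.float64(128.5), np.float64(24.6)]
[5.000e-04 1.176e-01 1.320e-01 5.359e-01 3.506e-01 2.583e-01 1.033e-01] [[0.1, 0.1, -0.3], [0.0, -0.1, 0.0], [0.1, 0.0, 0.3]]
```

```bash
cat >> kin.py <<'E'
LO=np.array([-178,-50,13,-81,10.5,-165]);HI=np.array([178,133,142,261,163,165])
def ik(pt,Rt,k,q0):
    def f(q):
        P,E=fk(q,k);return np.r_[(P-pt)*10,Ro.from_matrix(E.T@Rt).as_rotvec()]
    r=least_squares(f,np.clip(q0,LO+1,HI-1),bounds=(LO,HI),x_scale=50.);return r.x,np.abs(r.fun).max()
E
python3 - <<'E'
from kin import *
from plan import Rgrasp
k=fit().x;rng=np.random.default_rng(0)
for th in(30,20):
    Rg=Rgrasp(-7.5,th);g=np.array([.610,.2785,.050])+Rg[:,2]*.022
    print("grasp",th,ik(g,Rg,k,D[1][0]))
    for yaw in range(-150,120,15):
        Rf=Rgrasp(yaw,90-th);mt=np.array([.578,-.239,.057])
        gp=mt+np.array([0,0,.072]); pt=gp+Rf[:,2]*.022-.014*-1*np.array([np.cos(np.radians(yaw)),np.sin(np.radians(yaw)),0])
        best=[]
        Rb=Rf@np.diag([-1,-1,1.])
        for q0 in [[-33,30,90,a,60,b] for a in(-60,0,60,120,200) for b in(-100,-30,40,110)]:
          for nm,RR in(("bracket up",Rb),):
            q,e=ik(pt,RR,k,q0)
            if e<2e-3 and not any(np.abs(q-b).max()<3 for b in best):best.append(q)
        print(th,yaw,[b.round(0).tolist() for b in best])
E
```

```text
grasp 30 (array([ 18.9874,  39.4397,  86.9862, -27.3518,  29.0361, 137.6782]), np.float64(3.065193787272699e-15))
30 -150 [[-20.0, 55.0, 51.0, -46.0, 114.0, 36.0]]
30 -135 [[-18.0, 51.0, 59.0, -52.0, 101.0, 32.0]]
30 -120 [[-16.0, 48.0, 68.0, -57.0, 88.0, 29.0]]
30 -105 [[-16.0, 44.0, 77.0, -64.0, 74.0, 27.0]]
30 -90 [[-16.0, 41.0, 86.0, -73.0, 60.0, 28.0]]
30 -75 []
30 -60 [[-23.0, 35.0, 101.0, 254.0, 33.0, 40.0]]
30 -45 [[-28.0, 33.0, 107.0, 219.0, 23.0, 62.0]]
30 -30 [[-35.0, 32.0, 110.0, 169.0, 22.0, 98.0]]
30 -15 [[-41.0, 32.0, 110.0, 128.0, 29.0, 124.0]]
30 0 [[-47.0, 33.0, 107.0, 102.0, 40.0, 137.0]]
30 15 [[-50.0, 35.0, 102.0, 84.0, 52.0, 142.0]]
30 30 [[-52.0, 37.0, 94.0, 71.0, 65.0, 145.0]]
30 45 [[-52.0, 40.0, 86.0, 62.0, 78.0, 145.0]]
30 60 [[-51.0, 44.0, 77.0, 54.0, 90.0, 143.0]]
30 75 [[-49.0, 48.0, 68.0, 48.0, 102.0, 140.0]]
30 90 [[-46.0, 51.0, 59.0, 41.0, 114.0, 135.0]]
30 105 [[-43.0, 55.0, 51.0, 34.0, 125.0, 129.0]]
grasp 20 (array([ 17.3803,  40.0957,  81.1005, -12.6124,  41.2237, 123.1006]), np.float64(9.71445146547012e-16))
20 -150 [[-19.0, 58.0, 49.0, -54.0, 119.0, 34.0]]
20 -135 [[-16.0, 55.0, 58.0, -59.0, 106.0, 32.0]]
20 -120 [[-15.0, 51.0, 68.0, -65.0, 93.0, 32.0]]
20 -105 [[-14.0, 47.0, 78.0, -73.0, 79.0, 34.0]]
20 -90 []
20 -75 [[-17.0, 41.0, 97.0, 260.0, 54.0, 45.0]]
20 -60 [[-21.0, 38.0, 104.0, 237.0, 44.0, 57.0]]
20 -45 [[-28.0, 37.0, 110.0, 206.0, 39.0, 75.0]]
20 -30 [[-35.0, 36.0, 114.0, 173.0, 40.0, 94.0]]
20 -15 [[-42.0, 36.0, 114.0, 142.0, 44.0, 109.0]]
20 0 [[-48.0, 37.0, 110.0, 116.0, 51.0, 121.0]]
20 15 [[-52.0, 38.0, 104.0, 96.0, 60.0, 130.0]]
20 30 [[-54.0, 41.0, 97.0, 81.0, 71.0, 135.0]]
20 45 [[-54.0, 44.0, 88.0, 69.0, 83.0, 138.0]]
20 60 [[-52.0, 47.0, 78.0, 61.0, 95.0, 140.0]]
20 75 [[-50.0, 51.0, 68.0, 54.0, 108.0, 139.0]]
20 90 [[-47.0, 55.0, 58.0, 48.0, 120.0, 137.0]]
20 105 [[-44.0, 58.0, 49.0, 41.0, 132.0, 132.0]]
```

Run:
```python
from plan import *
Rg=Rgrasp(-7.5,30);g=np.array([.610,.2785,.050])+Rg[:,2]*.022
plan(g,Rg,8)
```

```text
offset [[-0.0, -0.0, 0.4], [-0.0, -0.01, 0.41], [-0.0, -0.0, 0.4], [-0.0, -0.0, 0.41], [-0.0, -0.01, 0.4], [-0.0, 0.0, 0.41], [0.0, -0.0, 0.4], [0.0, -0.0, 0.41]]
turn [[0.01, -0.01, -0.01], [0.01, -0.01, -0.01], [0.01, -0.01, -0.01], [0.01, -0.01, -0.01], [0.01, -0.01, -0.01], [0.01, -0.01, -0.01], [0.01, -0.01, -0.01], [0.01, -0.01, -0.01]]
end [0.6209 0.277  0.0308] err mm [-0.  -0.1 -0.2] deg 0.32
```

>>> drive_tool --offset '[[0,0,0.4],[0,0,0.4],[0,0,0.4],[0,0,0.4],[0,0,0.4],[0,0,0.4],[0,0,0.4],[0,0,0.4],[0,0,0.05],[0,0,0]]' --turn '[[0,0,0],[0,0,0],[0,0,0],[0,0,0],[0,0,0],[0,0,0],[0,0,0],[0,0,0],[0,0,0],[0,0,0]]' --hand '[1,1,1,1,1,1,1,1,1,1]'

```text
time_s: 3.85
position: [0.621, 0.2747, 0.0313]
tool_rot: [[0.856, -0.136, 0.498], [-0.117, -0.991, -0.071], [0.503, 0.002, -0.864]]
ft_force: [-0.3, -0.4, -0.5]
grip_width: 0.0851
gripper_force: 0.0
```

```bash
python3 st.py
python3 - <<'E'
from rig import *
import cv2
a=cv2.resize(get_image("scene")[150:260,320:450],(640,540),interpolation=cv2.INTER_CUBIC)
cv2.imwrite("pics/g1.png",cv2.convertScaleAbs(a,alpha=1.4))
E
```

```text
3.85 [ 18.9  39.3  87.2 -28.1  29.  138.5] [0.621  0.2747 0.0313] [[0.856, -0.136, 0.498], [-0.117, -0.991, -0.071], [0.503, 0.002, -0.864]] 0.08510263626405223 0.0 [-0.3 -0.4 -0.5]
```

View pics/g1.png

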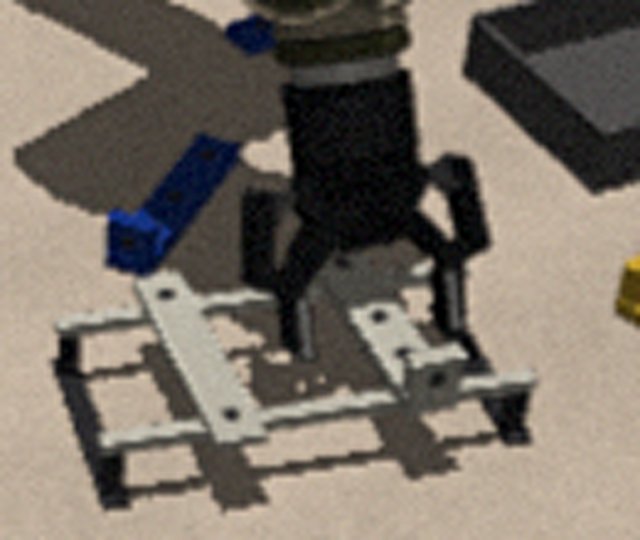

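The fingers straddle the long leg (left tip (305,355), right tip (455,325)), clear of both bars and the strap. I'll shift 3.5 mm and close.

>>> drive_tool --offset '[[0,-0.09,0],[0,0,0],[0,0,0],[0,0,0],[0,0,0],[0,0,0],[0,0,0],[0,0,0],[0,0,0],[0,0,0]]' --turn '[[0,0,0],[0,0,0],[0,0,0],[0,0,0],[0,0,0],[0,0,0],[0,0,0],[0,0,0],[0,0,0],[0,0,0]]' --hand '[1,0.8,0.6,0.5,0.4,0.3,0.2,0,0,0]' --newtons 60

```text
time_s: 5.15
position: [0.6216, 0.2782, 0.0314]
tool_rot: [[0.856, -0.136, 0.498], [-0.117, -0.991, -0.071], [0.503, 0.002, -0.864]]
ft_force: [-2.1, -0.2, 4.0]
grip_width: 0.031
gripper_force: 60.0
```

```bash
python3 st.py
cat > path.py <<'E'
from plan import *
from kin import fit,ik,fk
k=fit().x
def check(p0,R0,pt,Rt,q0,n=10):
    rv=Ro.from_matrix(R0.T@Rt).as_rotvec();q=np.array(q0)
    for i in range(1,n+1):
        qn,e=ik(p0+(pt-p0)*i/n,R0@Ro.from_rotvec(rv*i/n).as_matrix(),k,q);
        if i%2==0 or e>1e-3:print(i,qn.round(0),round(e,4),"dq",np.abs(qn-q).max().round(0))
        q=qn
    return q
E
python3 - <<'E'
from path import *
q=np.array(s["q"]);up=p+np.array([0,0,.15]);print("lift");q=check(p,R,up,R,q,4)
for yaw in(45,60,75):
    Rf=Rgrasp(yaw,60)@np.diag([-1,-1,1]);f=np.array([np.cos(np.radians(yaw)),np.sin(np.radians(yaw)),0])
    pt=np.array([.578,-.239,.057+.072+.06])+.014*f+Rf[:,2]*.022
    rv=np.degrees(Ro.from_matrix(R.T@Rf).as_rotvec());print(yaw,pt,"rot deg",rv,np.linalg.norm(rv))
    check(up,R,pt,Rf,q,20)
E
```

```text
5.15 [ 19.2  39.5  86.8 -28.1  29.3 138.8] [0.6216 0.2782 0.0314] [[0.856, -0.136, 0.498], [-0.117, -0.991, -0.071], [0.503, 0.002, -0.864]] 0.03097743536762773 59.97381627559662 [-2.1 -0.2  4. ]
lift
2 [ 19.  33.  83. -22.  38. 131.] 0.0 dq 5.0
4 [ 19.  28.  78. -18.  48. 126.] 0.0 dq 5.0
45 [ 0.6014 -0.2156  0.178 ] rot deg [ 34.8417 -47.7346 130.7531] 143.4883171977017
2 [ 12.  26.  81.  -6.  48. 125.] 0.0 dq 6.0
4 [  4.  24.  83.   5.  49. 123.] 0.0 dq 6.0
6 [ -4.  23.  85.  17.  52. 121.] 0.0 dq 5.0
8 [-13.  23.  86.  26.  56. 121.] 0.0 dq 5.0
10 [-21.  24.  87.  34.  61. 122.] 0.0 dq 4.0
12 [-28.  26.  87.  41.  66. 125.] 0.0 dq 4.0
14 [-35.  28.  87.  47.  71. 129.] 0.0 dq 3.0
16 [-41.  30.  86.  52.  75. 135.] 0.0 dq 3.0
18 [-47.  33.  85.  56.  79. 143.] 0.0 dq 4.0
20 [-52.  35.  84.  60.  81. 151.] 0.0 dq 4.0
60 [ 0.5945 -0.2104  0.178 ] rot deg [ 31.0932 -57.5818 116.5922] 133.70189315156273
2 [ 12.  26.  80.  -6.  49. 124.] 0.0 dq 6.0
4 [  4.  25.  81.   5.  52. 121.] 0.0 dq 6.0
6 [ -4.  24.  82.  15.  57. 119.] 0.0 dq 5.0
8 [-12.  25.  83.  23.  62. 119.] 0.0 dq 4.0
10 [-20.  26.  82.  30.  68. 120.] 0.0 dq 4.0
12 [-27.  28.  82.  36.  75. 123.] 0.0 dq 4.0
14 [-34.  30.  80.  41.  80. 127.] 0.0 dq 3.0
16 [-40.  33.  79.  46.  86. 133.] 0.0 dq 3.0
18 [-46.  36.  77.  50.  90. 140.] 0.0 dq 4.0
20 [-51.  39.  75.  54.  94. 149.] 0.0 dq 4.0
75 [ 0.5866 -0.2071  0.178 ] rot deg [ 27.2008 -66.0008 101.8989] 124.41616550146512
2 [ 12.  27.  79.  -6.  51. 122.] 0.0 dq 6.0
4 [  4.  25.  80.   4.  55. 119.] 0.0 dq 5.0
6 [ -3.  25.  80.  13.  61. 117.] 0.0 dq 4.0
8 [-11.  26.  79.  21.  68. 116.] 0.0 dq 4.0
10 [-19.  28.  78.  27.  75. 118.] 0.0 dq 4.0
12 [-26.  30.  77.  32.  83. 120.] 0.0 dq 4.0
14 [-32.  33.  74.  36.  89. 124.] 0.0 dq 3.0
16 [-38.  36.  72.  40.  96. 130.] 0.0 dq 3.0
18 [-44.  40.  69.  44. 102. 137.] 0.0 dq 4.0
20 [-49.  44.  66.  49. 107. 145.] 0.0 dq 4.0
```

>>> drive_tool --offset '[[0.05,0,-0.09],[0.15,0,-0.26],[0.25,0,-0.43],[0.25,0,-0.43],[0.25,0,-0.43],[0.25,0,-0.43],[0.25,0,-0.43],[0.25,0,-0.43],[0.25,0,-0.43],[0.15,0,-0.26]]' --turn '[[0,0,0],[0,0,0],[0,0,0],[0,0,0],[0,0,0],[0,0,0],[0,0,0],[0,0,0],[0,0,0],[0,0,0]]' --hand '[0,0,0,0,0,0,0,0,0,0]'

```text
time_s: 6.4
position: [0.6213, 0.2787, 0.2001]
tool_rot: [[0.856, -0.136, 0.499], [-0.117, -0.991, -0.07], [0.504, 0.002, -0.864]]
ft_force: [0.3, 0.5, -1.3]
grip_width: 0.0312
gripper_force: 59.5
```

```bash
python3 st.py
python3 - <<'E'
from path import *
yaw=60
Rf=Rgrasp(yaw,60)@np.diag([-1,-1,1]);f=np.array([np.cos(np.radians(yaw)),np.sin(np.radians(yaw)),0])
pt=np.array([.578,-.239,.057+.072+.08])+.014*f+Rf[:,2]*.022
check(p,R,pt,Rf,np.array(s["q"]),30)
plan(pt,Rf,30)
E
```

```text
6.4 [ 19.3  27.4  76.5 -17.5  50.  125.3] [0.6213 0.2787 0.2001] [[0.856, -0.136, 0.499], [-0.117, -0.991, -0.07], [0.504, 0.002, -0.864]] 0.03120659295071727 59.45300996303558 [ 0.3  0.5 -1.3]
2 [ 15.  26.  78. -10.  51. 124.] 0.0 dq 4.0
4 [  9.  25.  79.  -2.  53. 123.] 0.0 dq 4.0
6 [  4.  24.  80.   5.  55. 121.] 0.0 dq 4.0
8 [ -1.  23.  80.  11.  58. 120.] 0.0 dq 3.0
10 [ -7.  23.  81.  18.  61. 120.] 0.0 dq 3.0
12 [-12.  24.  81.  23.  65. 120.] 0.0 dq 3.0
14 [-17.  24.  81.  28.  69. 121.] 0.0 dq 3.0
16 [-22.  25.  81.  32.  73. 122.] 0.0 dq 3.0
18 [-27.  27.  80.  36.  77. 125.] 0.0 dq 2.0
20 [-32.  28.  79.  39.  81. 128.] 0.0 dq 2.0
22 [-36.  30.  79.  42.  84. 131.] 0.0 dq 2.0
24 [-40.  32.  77.  46.  88. 135.] 0.0 dq 2.0
26 [-44.  34.  76.  49.  91. 140.] 0.0 dq 2.0
28 [-47.  36.  75.  52.  93. 145.] 0.0 dq 3.0
30 [-51.  38.  74.  55.  96. 151.] 0.0 dq 3.0
offset [[0.03, 0.41, 0.02], [0.05, 0.4, 0.01], [0.09, 0.4, 0.0], [0.11, 0.39, -0.01], [0.13, 0.39, -0.02], [0.16, 0.37, -0.03], [0.19, 0.36, -0.05], [0.21, 0.35, -0.05], [0.22, 0.33, -0.07], [0.25, 0.31, -0.09], [0.27, 0
[... 407 characters left out ...]
31]]
turn [[0.17, -0.32, 0.65], [0.17, -0.32, 0.65], [0.17, -0.32, 0.65], [0.17, -0.32, 0.65], [0.17, -0.32, 0.65], [0.17, -0.32, 0.65], [0.17, -0.32, 0.65], [0.17, -0.32, 0.65], [0.17, -0.32, 0.65], [0.17, -0.32, 0.65], [0.17, -0.32, 0.65], [0.17, -0.32, 0.65], [0.17, -0.32, 0.65], [0.17, -0.32, 0.65], [0.17, -0.32, 0.65], [0.17, -0.32, 0.65], [0.17, -0.32, 0.65], [0.17, -0.32, 0.65], [0.17, -0.32, 0.65], [0.17, -0.32, 0.65], [0.17, -0.32, 0.65], [0.17, -0.32, 0.65], [0.17, -0.32, 0.65], [0.17, -0.32, 0.65], [0.17, -0.32, 0.65], [0.17, -0.32, 0.65], [0.17, -0.32, 0.65], [0.17, -0.32, 0.65], [0.17, -0.32, 0.65], [0.17, -0.32, 0.65]]
end [ 0.5947 -0.2102  0.198 ] err mm [0.1 0.2 0. ] deg 0.49
```

>>> drive_tool --offset '[[0.03,0.41,0.02],[0.05,0.4,0.01],[0.09,0.4,0.0],[0.11,0.39,-0.01],[0.13,0.39,-0.02],[0.16,0.37,-0.03],[0.19,0.36,-0.05],[0.21,0.35,-0.05],[0.22,0.33,-0.07],[0.25,0.31,-0.09]]' --turn '[[0.17,-0.32,0.65],[0.17,-0.32,0.65],[0.17,-0.32,0.65],[0.17,-0.32,0.65],[0.17,-0.32,0.65],[0.17,-0.32,0.65],[0.17,-0.32,0.65],[0.17,-0.32,0.65],[0.17,-0.32,0.65],[0.17,-0.32,0.65]]' --hand '[0,0,0,0,0,0,0,0,0,0]'

```text
time_s: 7.65
position: [0.6122, 0.1153, 0.1981]
tool_rot: [[0.721, -0.629, 0.29], [-0.691, -0.685, 0.231], [0.054, -0.367, -0.929]]
ft_force: [0.2, 0.3, -0.9]
grip_width: 0.0309
gripper_force: 59.5
```

>>> drive_tool --offset '[[0.27,0.3,-0.1],[0.28,0.27,-0.11],[0.29,0.25,-0.13],[0.31,0.23,-0.14],[0.32,0.21,-0.16],[0.32,0.18,-0.16],[0.33,0.16,-0.19],[0.33,0.12,-0.2],[0.34,0.11,-0.21],[0.33,0.07,-0.22]]' --turn '[[0.17,-0.32,0.65],[0.17,-0.32,0.65],[0.17,-0.32,0.65],[0.17,-0.32,0.65],[0.17,-0.32,0.65],[0.17,-0.32,0.65],[0.17,-0.32,0.65],[0.17,-0.32,0.65],[0.17,-0.32,0.65],[0.17,-0.32,0.65]]' --hand '[0,0,0,0,0,0,0,0,0,0]'

```text
time_s: 8.9
position: [0.6034, -0.048, 0.1975]
tool_rot: [[0.26, -0.929, 0.264], [-0.82, -0.068, 0.568], [-0.509, -0.364, -0.78]]
ft_force: [-0.2, -0.7, -1.5]
grip_width: 0.0311
gripper_force: 59.5
```

```bash
python3 st.py
python3 - <<'E'
from path import *
yaw=60
Rf=Rgrasp(yaw,60)@np.diag([-1,-1,1]);f=np.array([np.cos(np.radians(yaw)),np.sin(np.radians(yaw)),0])
pt=np.array([.578,-.239,.057+.072+.08])+.014*f+Rf[:,2]*.022
check(p,R,pt,Rf,np.array(s["q"]),10)
plan(pt,Rf,10)
E
```

```text
8.9 [-31.8  28.3  79.4  39.1  80.5 128. ] [ 0.6034 -0.048   0.1975] [[0.26, -0.929, 0.264], [-0.82, -0.068, 0.568], [-0.509, -0.364, -0.78]] 0.031102256996374155 59.476452469825745 [-0.2 -0.7 -1.5]
2 [-36.  30.  79.  42.  84. 131.] 0.0 dq 2.0
4 [-40.  32.  77.  45.  88. 135.] 0.0 dq 2.0
6 [-44.  34.  76.  48.  91. 140.] 0.0 dq 2.0
8 [-47.  36.  75.  51.  93. 145.] 0.0 dq 3.0
10 [-51.  38.  74.  55.  96. 151.] 0.0 dq 3.0
offset [[0.33, 0.05, -0.24], [0.32, 0.02, -0.25], [0.31, -0.0, -0.26], [0.3, -0.03, -0.26], [0.29, -0.06, -0.28], [0.28, -0.08, -0.29], [0.26, -0.1, -0.3], [0.25, -0.12, -0.3], [0.22, -0.15, -0.3], [0.2, -0.16, -0.31]]
turn [[0.17, -0.32, 0.64], [0.17, -0.32, 0.64], [0.17, -0.32, 0.64], [0.17, -0.32, 0.64], [0.17, -0.32, 0.64], [0.17, -0.32, 0.64], [0.17, -0.32, 0.64], [0.17, -0.32, 0.64], [0.17, -0.32, 0.64], [0.17, -0.32, 0.64]]
end [ 0.5946 -0.2102  0.1981] err mm [0.1 0.2 0.1] deg 0.25
```

>>> drive_tool --offset '[[0.33,0.05,-0.24],[0.32,0.02,-0.25],[0.31,0.0,-0.26],[0.3,-0.03,-0.26],[0.29,-0.06,-0.28],[0.28,-0.08,-0.29],[0.26,-0.1,-0.3],[0.25,-0.12,-0.3],[0.22,-0.15,-0.3],[0.2,-0.16,-0.31]]' --turn '[[0.17,-0.32,0.64],[0.17,-0.32,0.64],[0.17,-0.32,0.64],[0.17,-0.32,0.64],[0.17,-0.32,0.64],[0.17,-0.32,0.64],[0.17,-0.32,0.64],[0.17,-0.32,0.64],[0.17,-0.32,0.64],[0.17,-0.32,0.64]]' --hand '[0,0,0,0,0,0,0,0,0,0]'

```text
time_s: 10.15
position: [0.5948, -0.2107, 0.1982]
tool_rot: [[-0.253, -0.866, 0.431], [-0.434, 0.5, 0.749], [-0.865, 0.002, -0.502]]
ft_force: [0.8, -0.1, -1.8]
grip_width: 0.0311
gripper_force: 59.5
```

```bash
python3 st.py
python3 - <<'E'
from rig import *
import cv2,numpy as np
s=get_image("scene");t=get_image("top");cv2.imwrite("pics/s2.png",s);cv2.imwrite("pics/t2.png",t)
a=cv2.resize(s[170:310,150:290],(600,600),interpolation=cv2.INTER_CUBIC)
cv2.imwrite("pics/p2.png",cv2.convertScaleAbs(a,alpha=1.5))
E
```

```text
10.15 [-50.6  38.1  73.6  54.4  95.6 151. ] [ 0.5948 -0.2107  0.1982] [[-0.253, -0.866, 0.431], [-0.434, 0.5, 0.749], [-0.865, 0.002, -0.502]] 0.031111899375318944 59.51368868350983 [ 0.8 -0.1 -1.8]
```

View pics/p2.png

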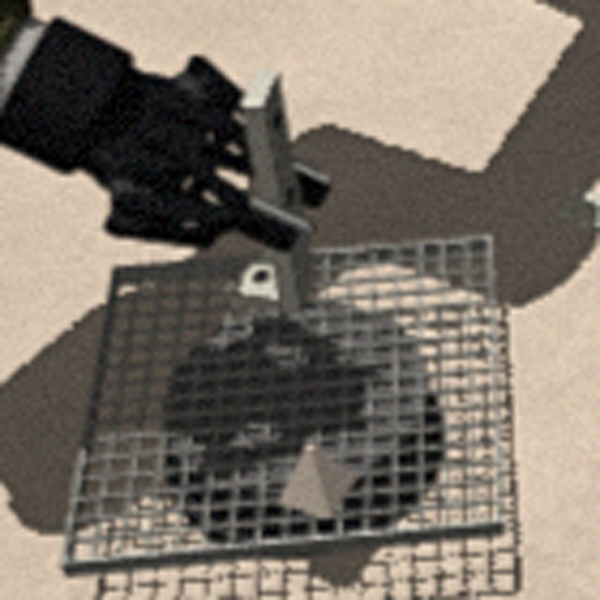

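The bracket hangs upright: its top end is at crop (263,85), and the toe with its hole at (262,275) points away from the tool. I'll compare its drawn edges with the nominal pose to get the lean and offset.

Run:
```python
from st import *
from h import C
th=np.radians(30);x,y,z=R.T
xb=np.sin(th)*x-np.cos(th)*z;zb=-(np.sin(th)*z+np.cos(th)*x);yb=np.cross(zb,xb);B=np.c_[xb,yb,zb]
print(B.round(3).tolist())
o=p-.022*z-B@[-.014,0,.072];print("sole",o)
c=C["scene"];T=np.array(c["world_to_cam"])
def pr(b):
    w=T[:3,:3]@(o+B@np.array(b)/1000)+T[:3,3];u=np.array([c["fx"]*w[0]/w[2]+c["cx"],c["fy"]*w[1]/w[2]+c["cy"]])
    return ((u-[150,170]+.5)*600/140-.5).round(0)
for b in[(-20,-16,150),(-20,16,150),(-8,16,150),(-8,-16,150),(-20,-16,0),(-20,16,0),(-8,16,12),(20,16,12),(20,-16,12),(20,16,0),(20,-16,0)]:print(b,pr(b))
```

```text
[[-0.501, 0.866, 0.003], [-0.866, -0.501, 0.003], [0.004, -0.001, 1.0]]
sole [ 0.5778 -0.2404  0.1366]
(-20, -16, 150) [277.  73.]
(-20, 16, 150) [260. 109.]
(-8, 16, 150) [238. 108.]
(-8, -16, 150) [255.  71.]
(-20, -16, 0) [313. 278.]
(-20, 16, 0) [298. 316.]
(-8, 16, 12) [275. 299.]
(20, 16, 12) [227. 295.]
(20, -16, 12) [243. 258.]
(20, 16, 0) [230. 311.]
(20, -16, 0) [246. 273.]
```

>>> drive_tool --offset '[[0.18,0,0.104],[0.18,0,0.104],[0.18,0,0.104],[0.18,0,0.104],[0.18,0,0.104],[0.18,0,0.104],[0.18,0,0.104],[0.09,0,0.052],[0,0,0],[0,0,0]]' --turn '[[0,0,0],[0,0,0],[0,0,0],[0,0,0],[0,0,0],[0,0,0],[0,0,0],[0,0,0],[0,0,0],[0,0,0]]' --hand '[0,0,0,0,0,0,0,0,0,0]'

```text
time_s: 11.5
position: [0.595, -0.21, 0.1362]
tool_rot: [[-0.25, -0.867, 0.43], [-0.438, 0.498, 0.749], [-0.863, -0.002, -0.504]]
ft_force: [-0.3, -0.0, -0.7]
grip_width: 0.031
gripper_force: 59.6
```

```bash
python3 st.py
python3 - <<'E'
from rig import *
import cv2,numpy as np
s=get_image("scene");cv2.imwrite("pics/s3.png",s)
a=cv2.resize(s[190:270,175:255],(600,600),interpolation=cv2.INTER_CUBIC)
cv2.imwrite("pics/p3.png",cv2.convertScaleAbs(a,alpha=1.8))
E
```

```text
11.5 [-50.5  42.4  76.7  53.9  91.2 144.8] [ 0.595  -0.21    0.1362] [[-0.25, -0.867, 0.43], [-0.438, 0.498, 0.749], [-0.863, -0.002, -0.504]] 0.0309565357791324 59.608744382858276 [-0.3 -0.  -0.7]
```

View pics/p3.png

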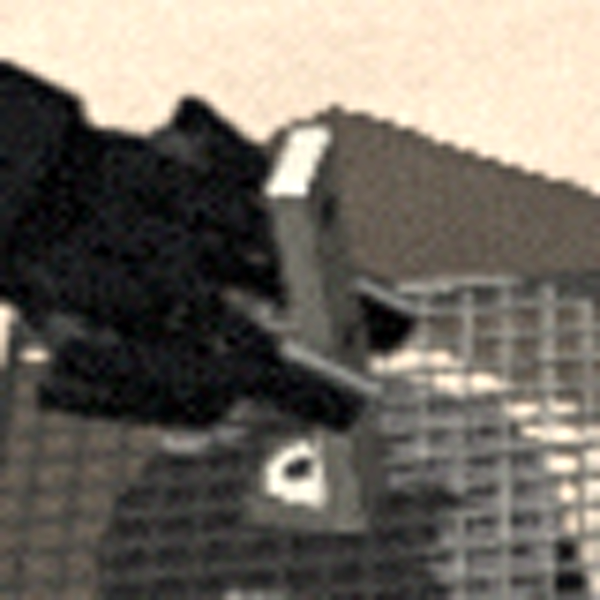

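The top end is at crop (300,160) and the sole's lower edge runs from (250,522) to (368,530), just above the mesh. I'll compare these with the nominal pose.

Run:
```python
from st import *
from h import C
th=np.radians(30);x,y,z=R.T
xb=np.sin(th)*x-np.cos(th)*z;zb=-(np.sin(th)*z+np.cos(th)*x);yb=np.cross(zb,xb);B=np.c_[xb,yb,zb]
c=C["scene"];T=np.array(c["world_to_cam"])
for d in(-4,0,4):
  for zg in(.066,.072,.078):
    Bd=B@Ro.from_euler("y",d,degrees=True).as_matrix()
    o=p-.022*z-Bd@[-.014,0,zg]
    def pr(b):
        w=T[:3,:3]@(o+Bd@np.array(b)/1000)+T[:3,3];u=np.array([c["fx"]*w[0]/w[2]+c["cx"],c["fy"]*w[1]/w[2]+c["cy"]])
        return ((u-[175,190]+.5)*7.5-.5).round(0).tolist()
    print(d,zg,"sole z",o[2].round(4),[pr(b) for b in[(-8,16,150),(-20,16,150),(-20,-16,150),(-20,16,0),(20,16,0)]])
print("seen [268,192],[310,198],[332,130],[368,530],[250,522]")
```

```text
-4 0.066 sole z 0.0825 [[282.0, 179.0], [320.0, 184.0], [347.0, 119.0], [349.0, 521.0], [232.0, 506.0]]
-4 0.072 sole z 0.0765 [[283.0, 194.0], [321.0, 199.0], [348.0, 134.0], [350.0, 533.0], [233.0, 519.0]]
-4 0.078 sole z 0.0706 [[285.0, 208.0], [322.0, 213.0], [350.0, 148.0], [351.0, 546.0], [235.0, 531.0]]
0 0.066 sole z 0.0814 [[263.0, 179.0], [301.0, 181.0], [329.0, 116.0], [362.0, 521.0], [246.0, 512.0]]
0 0.072 sole z 0.0754 [[266.0, 193.0], [304.0, 196.0], [332.0, 131.0], [364.0, 534.0], [249.0, 525.0]]
0 0.078 sole z 0.0694 [[269.0, 208.0], [307.0, 211.0], [334.0, 145.0], [367.0, 546.0], [251.0, 537.0]]
4 0.066 sole z 0.0805 [[245.0, 179.0], [283.0, 179.0], [311.0, 115.0], [375.0, 521.0], [261.0, 518.0]]
4 0.072 sole z 0.0745 [[249.0, 194.0], [287.0, 194.0], [315.0, 129.0], [379.0, 534.0], [264.0, 531.0]]
4 0.078 sole z 0.0685 [[253.0, 208.0], [291.0, 209.0], [318.0, 144.0], [382.0, 546.0], [268.0, 543.0]]
seen [268,192],[310,198],[332,130],[368,530],[250,522]
```

The lean is about 0°, and the sole is at z≈0.076 over the middle, so about 16–19 mm remain. I'll go down 13 mm, then feel for contact.

>>> drive_tool --offset '[[0.047,0,0.027],[0.047,0,0.027],[0.047,0,0.027],[0.047,0,0.027],[0.047,0,0.027],[0.047,0,0.027],[0,0,0],[0,0,0],[0,0,0],[0,0,0]]' --turn '[[0,0,0],[0,0,0],[0,0,0],[0,0,0],[0,0,0],[0,0,0],[0,0,0],[0,0,0],[0,0,0],[0,0,0]]' --hand '[0,0,0,0,0,0,0,0,0,0]'

```text
time_s: 12.8
position: [0.5948, -0.2099, 0.123]
tool_rot: [[-0.25, -0.867, 0.43], [-0.438, 0.497, 0.749], [-0.863, -0.001, -0.504]]
ft_force: [0.0, -0.4, -1.3]
grip_width: 0.0313
gripper_force: 59.6
```

>>> drive_tool --offset '[[0.014,0,0.008],[0.014,0,0.008],[0.014,0,0.008],[0,0,0],[0,0,0],[0,0,0],[0,0,0],[0,0,0],[0,0,0],[0,0,0]]' --turn '[[0,0,0],[0,0,0],[0,0,0],[0,0,0],[0,0,0],[0,0,0],[0,0,0],[0,0,0],[0,0,0],[0,0,0]]' --hand '[0,0,0,0,0,0,0,0,0,0]' --newtons 40

```text
time_s: 14.05
position: [0.5948, -0.21, 0.121]
tool_rot: [[-0.25, -0.867, 0.43], [-0.438, 0.497, 0.749], [-0.864, -0.001, -0.504]]
ft_force: [0.0, 0.4, -1.1]
grip_width: 0.0309
gripper_force: 59.6
```

>>> drive_tool --offset '[[0.011,0,0.006],[0.011,0,0.006],[0.011,0,0.006],[0,0,0],[0,0,0],[0,0,0],[0,0,0],[0,0,0],[0,0,0],[0,0,0]]' --turn '[[0,0,0],[0,0,0],[0,0,0],[0,0,0],[0,0,0],[0,0,0],[0,0,0],[0,0,0],[0,0,0],[0,0,0]]' --hand '[0,0,0,0,0,0,0,0,0,0]'

```text
time_s: 15.3
position: [0.5949, -0.21, 0.1197]
tool_rot: [[-0.25, -0.867, 0.43], [-0.438, 0.497, 0.749], [-0.864, -0.001, -0.504]]
ft_force: [0.0, 0.3, 4.5]
grip_width: 0.0313
gripper_force: 59.9
```

Contact reads about +5 N with the sole at z≈0.059. I'll open slowly.

>>> drive_tool --offset '[[0,0,0],[0,0,0],[0,0,0],[0,0,0],[0,0,0],[0,0,0],[0,0,0],[0,0,0],[0,0,0],[0,0,0]]' --turn '[[0,0,0],[0,0,0],[0,0,0],[0,0,0],[0,0,0],[0,0,0],[0,0,0],[0,0,0],[0,0,0],[0,0,0]]' --hand '[0.36,0.37,0.38,0.39,0.4,0.42,0.44,0.46,0.48,0.5]' --newtons 20

```text
time_s: 16.55
position: [0.5948, -0.21, 0.1195]
tool_rot: [[-0.25, -0.867, 0.43], [-0.438, 0.497, 0.749], [-0.863, -0.001, -0.504]]
ft_force: [0.5, 0.7, 1.0]
grip_width: 0.043
gripper_force: 0.0
```

```bash
python3 st.py
python3 - <<'E'
from rig import *
import cv2,numpy as np
s=get_image("scene");cv2.imwrite("pics/s4.png",s)
# bright top-face blob
g=cv2.cvtColor(s[190:270,175:255],cv2.COLOR_BGR2GRAY)
for f,t in(("pics/s3.png","before"),("pics/s4.png","now")):
    g=cv2.cvtColor(cv2.imread(f)[200:240,205:225],cv2.COLOR_BGR2GRAY);n,l,st_,ce=cv2.connectedComponentsWithStats((g>118).astype(np.uint8))
    print(t,[(st_[i].tolist(),(ce[i]+[205,200]).round(1).tolist()) for i in range(1,n)])
E
```

```text
16.55 [-50.5  43.7  77.3  53.9  90.1 143.2] [ 0.5948 -0.21    0.1195] [[-0.25, -0.867, 0.43], [-0.438, 0.497, 0.749], [-0.863, -0.001, -0.504]] 0.04301271522015939 0.0 [0.5 0.7 1. ]
before [([0, 0, 20, 8, 113], [213.6, 202.5]), ([6, 7, 7, 9, 37], [214.2, 211.4])]
now [([0, 0, 20, 10, 151], [213.8, 203.4]), ([7, 13, 7, 8, 34], [215.1, 216.6])]
```

Released, and the top has not moved, so it stands. Now I'll open wider and back straight out along the tool axis.

>>> drive_tool --offset '[[0,0,0],[0,0,0],[0,0,0],[0,0,0],[0,0,-0.1],[0,0,-0.2],[0,0,-0.3],[0,0,-0.4],[0,0,-0.4],[0,0,-0.4]]' --turn '[[0,0,0],[0,0,0],[0,0,0],[0,0,0],[0,0,0],[0,0,0],[0,0,0],[0,0,0],[0,0,0],[0,0,0]]' --hand '[0.55,0.65,0.75,0.85,0.85,0.85,0.85,0.85,0.85,0.85]'

```text
time_s: 17.85
position: [0.5633, -0.265, 0.1564]
tool_rot: [[-0.25, -0.867, 0.431], [-0.438, 0.498, 0.748], [-0.863, -0.001, -0.504]]
ft_force: [-0.9, 0.4, 0.2]
grip_width: 0.0727
gripper_force: 0.0
```

```bash
python3 st.py
python3 - <<'E'
from rig import *
import cv2,numpy as np
s=get_image("scene");cv2.imwrite("pics/s5.png",s);t=get_image("top");cv2.imwrite("pics/t5.png",t)
g=cv2.cvtColor(s[208:240,205:225],cv2.COLOR_BGR2GRAY);n,l,st_,ce=cv2.connectedComponentsWithStats((g>118).astype(np.uint8))
print([(st_[i].tolist(),(ce[i]+[205,208]).round(1).tolist()) for i in range(1,n)])
E
python3 - <<'E'
from path import *
# hand over top: tool tilted (pitch 35 from down), shut, tips over bracket top
B=np.array([.578,-.239,.059]);f=np.array([.5,.866,0]);top=B+.014*f+[0,0,.15];print("top",top)
a=p-.08*R[:,2]+[0,0,.12]
q=check(p,R,a,R,np.array(s["q"]),5)
for yaw in(-60,-30,0,30,60):
  for fl in (1,-1):
    Rt=Rgrasp(yaw,10)@np.diag([fl,fl,1]);r=ik(top+[0,0,.05],Rt,k,q);print(yaw,fl,r[0].round(0),r[1].round(3), np.degrees(np.linalg.norm(Ro.from_matrix(R.T@Rt).as_rotvec())).round(0))
E
```

```text
17.85 [-55.9  42.   73.2  51.5  97.3 145. ] [ 0.5633 -0.265   0.1564] [[-0.25, -0.867, 0.431], [-0.438, 0.498, 0.748], [-0.863, -0.001, -0.504]] 0.07266997299048102 0.0 [-0.9  0.4  0.2]
[([7, 5, 7, 8, 33], [215.0, 216.6]), ([7, 27, 2, 2, 2], [212.5, 235.5]), ([3, 31, 1, 1, 1], [208.0, 239.0]), ([5, 30, 4, 2, 7], [211.7, 238.6])]
top [ 0.585  -0.2269  0.209 ]
2 [-58.  39.  68.  52. 104. 150.] 0.0 dq 3.0
4 [-60.  36.  62.  53. 111. 157.] 0.0 dq 4.0
-60 1 [-30.  25.  64.  -5.  81. 120.] 0.0 89.0
-60 -1 [-36.  16. 109. 127.  11. 165.] 0.769 126.0
-30 1 [-32.  24.  66.   0.  79.  88.] 0.0 109.0
-30 -1 [-37.  15. 107.  99.  11. 165.] 0.869 100.0
0 1 [-34.  25.  66.   6.  81.  55.] 0.0 131.0
0 -1 [-46.  15. 100.  61.  37. 165.] 0.727 76.0
30 1 [-36.  26.  63.   9.  87.  24.] 0.0 155.0
30 -1 [-45.  21.  78.  31.  71. 165.] 0.396 58.0
60 1 [-36.  29.  59.  10.  93.  -6.] 0.0 180.0
60 -1 [-38.  28.  61.  13.  92. 165.] 0.135 50.0
```

Run:
```python
from path import *
Rt=Rgrasp(-60,0);via=np.array([.54,-.30,.30])
q=check(p,R,via,Rt,np.array(s["q"]),20)
P,A=plan(via,Rt,20)
top=np.array([.585,-.227,.209]);check(via,Rt,top+[0,0,.02],Rt,q,4)
```

```text
2 [-55.  40.  70.  46.  99. 143.] 0.0 dq 3.0
4 [-53.  39.  66.  41. 101. 141.] 0.0 dq 3.0
6 [-52.  38.  63.  36. 102. 139.] 0.0 dq 3.0
8 [-50.  36.  60.  31. 104. 135.] 0.0 dq 3.0
10 [-49.  35.  58.  26. 104. 132.] 0.0 dq 3.0
12 [-47.  33.  56.  21. 104. 128.] 0.0 dq 3.0
14 [-45.  32.  55.  15. 104. 124.] 0.0 dq 3.0
16 [-43.  30.  54.  10. 103. 119.] 0.0 dq 3.0
18 [-42.  29.  54.   5. 101. 115.] 0.0 dq 3.0
20 [-40.  27.  55.  -0.  98. 110.] 0.0 dq 2.0
offset [[-0.13, 0.0, -0.14], [-0.12, 0.0, -0.14], [-0.12, 0.0, -0.14], [-0.11, 0.0, -0.15], [-0.1, 0.0, -0.16], [-0.09, -0.0, -0.16], [-0.08, -0.0, -0.17], [-0.08, -0.01, -0.17], [-0.07, 0.0, -0.17], [-0.06, 0.0, -0.18], [-0.06, 0.01, -0.18], [-0.04, 0.0, -0.18], [-0.04, 0.01, -0.18], [-0.03, 0.02, -0.18], [-0.02, 0.01, -0.19], [-0.01, 0.02, -0.18], [-0.0, 0.03, -0.19], [-0.0, 0.03, -0.18], [0.01, 0.03, -0.18], [0.01, 0.04, -0.18]]
turn [[-0.26, 0.45, -0.45], [-0.26, 0.45, -0.45], [-0.26, 0.45, -0.45], [-0.26, 0.45, -0.45], [-0.26, 0.45, -0.45], [-0.26, 0.45, -0.45], [-0.26, 0.45, -0.45], [-0.26, 0.45, -0.45], [-0.26, 0.45, -0.45], [-0.26, 0.45, -0.45], [-0.26, 0.45, -0.45], [-0.26, 0.45, -0.45], [-0.26, 0.45, -0.45], [-0.26, 0.45, -0.45], [-0.26, 0.45, -0.45], [-0.26, 0.45, -0.45], [-0.26, 0.45, -0.45], [-0.26, 0.45, -0.45], [-0.26, 0.45, -0.45], [-0.26, 0.45, -0.45]]
end [ 0.5401 -0.2998  0.2998] err mm [ 0.1  0.2 -0.2] deg 0.2
2 [-36.  28.  58.  -0.  94. 114.] 0.0 dq 2.0
4 [-32.  30.  61.  -0.  89. 118.] 0.0 dq 2.0
```

>>> drive_tool --offset '[[-0.13,0,-0.14],[-0.12,0,-0.14],[-0.12,0,-0.14],[-0.11,0,-0.15],[-0.1,0,-0.16],[-0.09,0,-0.16],[-0.08,0,-0.17],[-0.08,0,-0.17],[-0.07,0,-0.17],[-0.06,0,-0.18]]' --turn '[[-0.26,0.45,-0.45],[-0.26,0.45,-0.45],[-0.26,0.45,-0.45],[-0.26,0.45,-0.45],[-0.26,0.45,-0.45],[-0.26,0.45,-0.45],[-0.26,0.45,-0.45],[-0.26,0.45,-0.45],[-0.26,0.45,-0.45],[-0.26,0.45,-0.45]]' --hand '[0.85,0.85,0.85,0.85,0.85,0.85,0.85,0.85,0.85,0.85]'

```text
time_s: 19.2
position: [0.552, -0.281, 0.2274]
tool_rot: [[0.073, -0.99, 0.12], [-0.868, -0.004, 0.497], [-0.492, -0.141, -0.859]]
ft_force: [0.4, -0.9, 0.4]
grip_width: 0.0728
gripper_force: 0.0
```

>>> drive_tool --offset '[[-0.06,0.01,-0.18],[-0.04,0,-0.18],[-0.04,0.01,-0.18],[-0.03,0.02,-0.18],[-0.02,0.01,-0.19],[-0.01,0.02,-0.18],[0,0.03,-0.19],[0,0.03,-0.18],[0.01,0.03,-0.18],[0.01,0.04,-0.18]]' --turn '[[-0.26,0.45,-0.45],[-0.26,0.45,-0.45],[-0.26,0.45,-0.45],[-0.26,0.45,-0.45],[-0.26,0.45,-0.45],[-0.26,0.45,-0.45],[-0.26,0.45,-0.45],[-0.26,0.45,-0.45],[-0.26,0.45,-0.45],[-0.26,0.45,-0.45]]' --hand '[0.7,0.5,0.3,0.1,0,0,0,0,0,0]'

```text
time_s: 20.45
position: [0.5404, -0.2978, 0.2988]
tool_rot: [[0.501, -0.865, -0.002], [-0.865, -0.501, -0.002], [0.0, 0.003, -1.0]]
ft_force: [-0.1, 0.1, 0.6]
grip_width: 0.0
gripper_force: 0.0
```

```bash
python3 st.py
python3 - <<'E'
from plan import *
from rig import *
from h import tri,plane as pl
import cv2
S=get_image("scene");t=get_image("top");cv2.imwrite("pics/t6.png",t);cv2.imwrite("pics/s6.png",S)
g=cv2.cvtColor(S[208:240,205:225],cv2.COLOR_BGR2GRAY);n,l,st_,ce=cv2.connectedComponentsWithStats((g>118).astype(np.uint8))
c=ce[1]+[205,208];print(c,st_[1],"top centre from scene",pl("scene",c,.209))
plan(np.array([.585,-.227,.226]),Rgrasp(-60,0),8)
E
```

```text
20.45 [-39.8  27.   54.8  -0.2  98.2 110.1] [ 0.5404 -0.2978  0.2988] [[0.501, -0.865, -0.002], [-0.865, -0.501, -0.002], [0.0, 0.003, -1.0]] 4.397956059401567e-05 0.0 [-0.1  0.1  0.6]
[213.2654 216.1308] [  0   0  20  22 260] top centre from scene [ 0.5826 -0.2305  0.209 ]
offset [[-0.12, -0.23, 0.23], [-0.12, -0.23, 0.22], [-0.12, -0.24, 0.23], [-0.13, -0.23, 0.23], [-0.12, -0.23, 0.22], [-0.12, -0.23, 0.23], [-0.12, -0.24, 0.23], [-0.12, -0.23, 0.22]]
turn [[0.0, -0.0, 0.0], [0.0, -0.0, 0.0], [0.0, -0.0, 0.0], [0.0, -0.0, 0.0], [0.0, -0.0, 0.0], [0.0, -0.0, 0.0], [0.0, -0.0, 0.0], [0.0, -0.0, 0.0]]
end [ 0.5851 -0.227   0.2261] err mm [ 0.1 -0.   0.1] deg 0.18
```

>>> drive_tool --offset '[[-0.12,-0.23,0.2],[-0.12,-0.23,0.2],[-0.12,-0.24,0.2],[-0.13,-0.23,0.2],[-0.12,-0.23,0.2],[-0.12,-0.23,0.2],[-0.12,-0.24,0.2],[-0.12,-0.23,0.2],[0,0,0],[0,0,0]]' --turn '[[0,0,0],[0,0,0],[0,0,0],[0,0,0],[0,0,0],[0,0,0],[0,0,0],[0,0,0],[0,0,0],[0,0,0]]' --hand '[0,0,0,0,0,0,0,0,0,0]'

```text
time_s: 21.8
position: [0.5854, -0.2276, 0.235]
tool_rot: [[0.499, -0.866, -0.001], [-0.866, -0.499, -0.001], [0.0, 0.002, -1.0]]
ft_force: [-0.2, 0.4, -0.4]
grip_width: -0.0
gripper_force: 0.0
```

```bash
python3 st.py
python3 - <<'E'
from rig import *
import cv2,numpy as np
S=get_image("scene");t=get_image("top");t0=cv2.imread("pics/t6.png")
a=cv2.resize(S[190:270,175:255],(400,400),interpolation=cv2.INTER_CUBIC)
b=cv2.resize(t0[135:215,400:480],(400,400),interpolation=cv2.INTER_CUBIC)
cv2.imwrite("pics/p7.png",cv2.convertScaleAbs(np.hstack([a,b]),alpha=1.7))
E
```

```text
21.8 [-32.   29.8  60.4  -0.1  89.9 118.1] [ 0.5854 -0.2276  0.235 ] [[0.499, -0.866, -0.001], [-0.866, -0.499, -0.001], [0.0, 0.002, -1.0]] -1.0231977615014384e-05 0.0 [-0.2  0.4 -0.4]
```

View pics/p7.png

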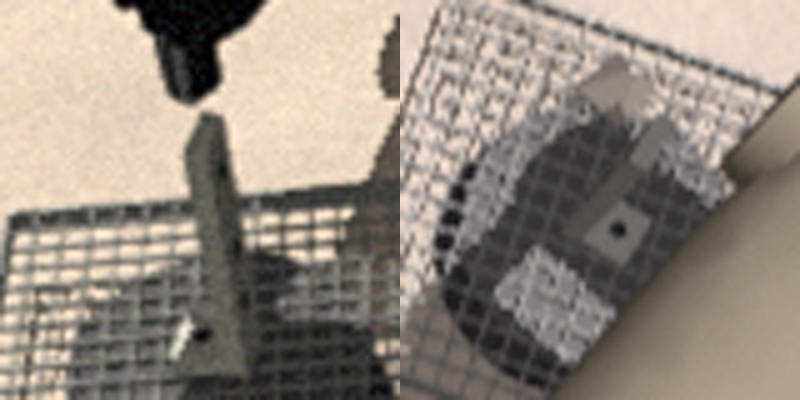

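The bracket stands upright on the mesh (left crop: top end at (207,125), shut tips at (190,95); right crop: toe hole at (618,230)). I'll check the tip's lateral alignment by projection.

Run:
```python
from h import *
def pr(n,w,o,k):
    c=C[n];T=np.array(c["world_to_cam"]);w=T[:3,:3]@np.array(w)+T[:3,3];u=np.array([c["fx"]*w[0]/w[2]+c["cx"],c["fy"]*w[1]/w[2]+c["cy"]]);return ((u-o+.5)*k-.5).round(0)
print("tcp",pr("scene",[.5854,-.2276,.235],[175,190],5))
f=np.array([.5,.866,0]);e=np.array([.866,-.5,0])
for n,o in(("scene",[175,190]),("top",[400,135])):
  for i in(-6,6):
    for j in(-16,16):print(n,i,j,pr(n,np.array([.585,-.227,.209])+f*i/1000+e*j/1000,o,5))
print("blob before",plane("scene",(215.05,216.6),.209), (np.array([215.05,216.6])-[175,190]+.5)*5-.5)
```

```text
tcp [193.  92.]
scene -6 -16 [199. 111.]
scene -6 16 [180. 155.]
scene 6 -16 [223. 113.]
scene 6 16 [205. 157.]
top -6 -16 [243. 172.]
top -6 16 [274. 122.]
top 6 -16 [223. 160.]
top 6 16 [254. 110.]
blob before [ 0.58597745 -0.22704184  0.209     ] [202.25 135.  ]
```

>>> drive_tool --offset '[[0,0,0.1],[0,0,0.1],[0,0,0.1],[0,0,0.1],[0,0,0.1],[0,0,0.05],[0,0,0],[0,0,0],[0,0,0],[0,0,0]]' --turn '[[0,0,0],[0,0,0],[0,0,0],[0,0,0],[0,0,0],[0,0,0],[0,0,0],[0,0,0],[0,0,0],[0,0,0]]' --hand '[0,0,0,0,0,0,0,0,0,0]'

```text
time_s: 23.15
position: [0.5853, -0.2274, 0.2128]
tool_rot: [[0.499, -0.866, -0.002], [-0.866, -0.499, -0.001], [-0.0, 0.002, -1.0]]
ft_force: [1.0, -0.7, -0.4]
grip_width: -0.0004
gripper_force: 0.0
```

>>> drive_tool --offset '[[0,0,0.015],[0,0,0.015],[0,0,0.015],[0,0,0],[0,0,0],[0,0,0],[0,0,0],[0,0,0],[0,0,0],[0,0,0]]' --turn '[[0,0,0],[0,0,0],[0,0,0],[0,0,0],[0,0,0],[0,0,0],[0,0,0],[0,0,0],[0,0,0],[0,0,0]]' --hand '[0,0,0,0,0,0,0,0,0,0]'

```text
time_s: 24.4
position: [0.5853, -0.2274, 0.2109]
tool_rot: [[0.499, -0.866, -0.002], [-0.866, -0.499, -0.001], [-0.0, 0.002, -1.0]]
ft_force: [-0.8, -0.0, -0.2]
grip_width: 0.0002
gripper_force: 0.0
```

>>> drive_tool --offset '[[0,0,0.01],[0,0,0.01],[0,0,0.01],[0,0,0],[0,0,0],[0,0,0],[0,0,0],[0,0,0],[0,0,0],[0,0,0]]' --turn '[[0,0,0],[0,0,0],[0,0,0],[0,0,0],[0,0,0],[0,0,0],[0,0,0],[0,0,0],[0,0,0],[0,0,0]]' --hand '[0,0,0,0,0,0,0,0,0,0]'

```text
time_s: 25.65
position: [0.5854, -0.2274, 0.21]
tool_rot: [[0.499, -0.866, -0.001], [-0.866, -0.499, -0.001], [0.0, 0.001, -1.0]]
ft_force: [-0.0, 0.6, 5.9]
grip_width: -0.0002
gripper_force: 2.7
```

Pressed with about 6 N for roughly a second. Now straight up.

>>> drive_tool --offset '[[0,0,-0.02],[0,0,-0.05],[0,0,-0.1],[0,0,-0.3],[0,0,-0.4],[0,0,-0.5],[0,0,-0.5],[0,0,-0.3],[0,0,0],[0,0,0]]' --turn '[[0,0,0],[0,0,0],[0,0,0],[0,0,0],[0,0,0],[0,0,0],[0,0,0],[0,0,0],[0,0,0],[0,0,0]]' --hand '[0,0,0,0,0,0,0,0,0,0]'

```text
time_s: 26.9
position: [0.5853, -0.2272, 0.2957]
tool_rot: [[0.499, -0.866, -0.003], [-0.866, -0.499, 0.0], [-0.002, 0.003, -1.0]]
ft_force: [0.5, 0.1, 0.2]
grip_width: 0.0
gripper_force: 0.0
```

Run:
```python
from rig import *
import cv2,numpy as np
S=get_image("scene");o=cv2.imread("pics/s6.png")
# toe-hole/leg patch compared with the picture before pressing
t=o[222:266,208:228];r=cv2.matchTemplate(S[212:276,198:238],t,cv2.TM_CCOEFF_NORMED)
_,v,_,l=cv2.minMaxLoc(r);print("match",v,"shift px",l[0]-10,l[1]-10,observe()["ft_force"])
if v>.6 and max(abs(l[0]-10),abs(l[1]-10))<=1: print("standing");env.close_job();print("handed in")
```

```text
match 0.7748773694038391 shift px 0 0 [0.32207268 0.10224453 0.13326601]
standing
the job is handed in; nothing more can be done
handed in
```

The bracket is standing by itself on its short leg, close to the middle of the spray mesh; I pressed its top with about 6 N, it had not shifted in the camera image afterwards, and the job is handed in (verdict not shown).

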